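# Bring out a finished test from the cassette reader

## Robot

A 7-joint arm with a two-finger parallel gripper is mounted at the origin on a cart in front of the work surface, level with it; the furniture and walls round the work are solid. World frame = base frame: x ahead of the robot, y to its left, z up, the work surface at z = 0. Lengths are in mm, angles in rad, forces in N, time in s.
With the tool pointing down it reaches from about 425 to 825 mm from the base axis. Payload 3.6 kg.
Tool frame: the origin (TCP) lies midway between the tips of the shut fingers; the grasp point (between the pads) lies 19 mm behind it; z points along the fingers, y is the direction in which the jaws open and shut (so a half turn about z gives the same grasp; the last joint's range is limited). The gripper opens to 93 mm and grips with 3 to 60 N. Pads are 15 mm wide; open, the fingers measure 128 mm over their backs; the gripper's body (75 mm by 188 mm) begins 65 mm behind the grasp point.
Start: joints at [1.185, 0.615, -0.013, 1.423, 0.008, 1.103, -0.04], TCP at [228.867, -608.341, 184.04] pointing down, gripper open.
Joint ranges: [-3.12, 3.12], [-0.3, 2.06], [-1.34, 1.32], [0.26, 2.42], [-1.36, 4.5], [0.01, 1.98], [-2.84, 2.84]. Speed limits (rad/s): [2.79, 2.79, 3.14, 3.14, 3.14, 3.14, 3.14].

## Interface

Orientations are given as a rotation vector (axis times angle).
In Python, from rig import env, viewer gives the robot as it stands. Calls block until the motion is done:
- env.movep(position, orientation): joint-space move of the TCP to a pose.
- env.servo_line(position, rotation=None, velocity=150): straight line of the TCP; rotation=None keeps the orientation; velocity is the mean speed in mm/s.
- env.movej(angles): joint-space move.
- env.set_gripper(opening, grip_force=None): finger opening in mm; grip_force is the grip in N (None keeps the last); returns when the fingers have stopped.
- env.dwell(seconds).
- env.solve_ik(position, orientation): joint angles nearest the present ones, or None.
- viewer.capture(name): name is "scene" or "top" or "wrist"; returns a dict with "color" (400x640x3 uint8, blue, green, red), "intrinsics" (3x3 intrinsics, pixels), "T" (4x4, takes a point from camera to world coordinates). Camera axes: x right, y up, looking along -z (the intrinsics and any distortion apply to the point x, -y, -z); pixel columns grow to the right and rows downward; lengths in mm; the calibration is good to about 2 mm. A picture is of the moment at which its call begins. There is no depth.
A pose or a line that the arm cannot do raises env.MotionError and nothing moves.
- env.close_job(): hands the job in, once; it reports no verdict.
Readings, each from a call of its own:
- env.read_t(): time.
- env.read_qpos(): joint angles.
- env.read_qd(): joint speeds.
- env.read_effort(): joint torques, N m.
- env.read_eef_pos(): TCP position.
- env.read_eef_rot(): TCP orientation.
- env.read_wrist_force(): force on the tool from outside, world axes, zero at the start.
- env.read_torque(): the same for the moment, N m.
- env.read_finger_gap(): finger opening in mm.
Only numpy, scipy, OpenCV 4.12 (cv2) and the standard library are available. Lean on these libraries where they do the work, as an engineer would, in place of code of your own. Each camera call takes 0.05 s, during which the arm holds its last target.

## Task

One of the two cassette readers has finished with the test cassette that lies in its drawer (it shows through the window in the lid); the other reader is empty and stays shut. Press the eject key of the reader that holds the cassette so that its drawer springs ajar, then hook a fingertip behind the lip of the drawer front and draw the drawer out to its stop, so that the test can be taken. Work with the fingertips only: do not pinch the drawer front, lift nothing and do not touch the cassette, which must stay lying in its recess, and leave the things round about where they are.

Things in the scene. Friction and masses are not known exactly. Their poses are not given: they have to be found in the camera images.
- reader: The reader that holds the cassette: white box fixed to the table, 130 mm wide (y), 180 deep (x), 66 high, rounded edges, a clear window 88 x 84 mm in its lid, a blank display strip behind that. Origin: centre of its underside, on the table. x points from the drawer front to the back, y to the left seen from the front, z up; the shell's front is the plane x = -90 mm.
- reader_key_top (a point): Middle of the top of its eject key: a grey square cap, 20 x 20 mm, on the lid near the right front corner, at x = -68, y = -45 mm in the reader's frame; its top is 76 mm above the table and stands 10 mm above the lid. A spring key: it is pressed straight down.
- reader_key (a joint): Travel of that key, m: 0 up, 0.007 fully down. The spring takes 2 N to start and 5 N at the bottom; the catch lets go after about 5 mm, so press it to the bottom. It rises by itself when let go.
- reader_drawer (a joint): Travel of that reader's drawer, m, along the reader's -x axis: 0 shut and caught (its front lies on the shell, nothing gets behind it), 0.120 at the outer stop. When the key is pressed a spring plunger drives it out to about 0.042 within a second; from there it runs on rails with 1 to 2 N of drag and stays where it is left.
- reader_lip_inner (a point): Middle of the upper edge of the inner face of the drawer front's lip; moves with the drawer. The lip is an upright wall 104 mm wide, its upper edge 52 mm above the table, its inner face looks to the reader's +x. With the drawer ajar there is a pocket of 42 mm between it and the front of the shell.
- reader_seat (a point): Middle of the floor of the recess in the drawer in which the cassette lies, 79 mm behind the lip's inner face, 20 mm above the table; axes as the reader's.
- cassette: The test cassette: a loose white plastic strip, 70 x 22 x 6 mm, lying along the drawer in a recess with rims 4 mm high and 1.5 mm of play. Its front end is 44 mm behind the lip. Origin: centre of its underside; x along its length, z up.
- empty_reader: The other reader, of the same make and size but with no cassette in it; same frame. The two stand side by side, either one at the left.
- empty_reader_drawer (a joint): Travel of the empty reader's drawer, m: 0 shut. It must stay shut.
- marker: Loose felt marker, 138 mm long, 15 x 12 mm, lying in front of and between the readers. Origin: centre of its underside. A bystander; the drawers pass 3 mm over it.
- spray_bottle: Loose white spray bottle, 60 mm wide, 190 mm tall, standing to the left of the readers. Origin: centre of its underside. A bystander.
- empty_tube: Loose empty open tube, 16 mm wide, 76 mm tall, standing at the right beside the tube stand. Origin: centre of its underside. A bystander.
- reader_pocket (a point): Middle of the tray floor just behind the lip: 21 mm behind its inner face, 20 mm above the table; moves with the drawer, axes as the reader's. Drawer ajar: the middle of the pocket, 32 mm deep, side walls to 30 mm above the table, 94 mm apart. The drawer front is 10 mm thick: the grey lip inside (reader_lip), a white panel 120 mm wide outside (reader_fascia).

How it is judged (in metres and radians):
On the way, in this order (a step that is already met when the one before it is completed fails the run):
1. the eject key of the reader with the cassette is pressed down (value of joint reader_key above 0.0045 m), for 0.05 s.
2. the drawer is ajar and being drawn out by a finger behind its lip (value of joint reader_drawer above 0.06 m and contact force between the fingers and reader_lip above 0.3 N), for 0.1 s.
At the end, for the whole second after the job is handed in: The drawer of the reader with the cassette is out to its stop (113 mm or more of 120 mm), its key is up again, the cassette lies flat in its recess (within 5 mm of the middle), and the empty reader's drawer is shut (less than 4 mm open) (value of joint reader_drawer above 0.113 m and value of joint reader_key below 0.002 m and distance between cassette and reader_seat below 0.005 m and angle between cassette's own z axis and vertical below 0.1 rad and value of joint empty_reader_drawer below 0.004 m); the robot touches nothing.
It fails at once if the cassette is touched by the robot (contact force between any of the fingers, the arm and cassette above 0.3 N).
It fails at once if the cassette leaves its recess or is lifted (distance between cassette and reader_seat above 0.01 m).
It fails at once if the drawer front is pinched between the fingers (contact force between the fingers and reader_lip above 2 N and contact force between the fingers and reader_fascia above 2 N).
It fails at once if the empty reader's drawer is let out (value of joint empty_reader_drawer above 0.01 m).
It fails at once if a bystander is moved by more than 2 cm or knocked over (distance of any of marker, spray_bottle, empty_tube from where it was at the start of the episode above 0.02 m or angle between any of spray_bottle, empty_tube's own z axis and vertical above 0.5 rad).
It also fails if it takes over 40 s, if anything falls off the work surface, if the arm or the gripper's body presses on something with over 40 N, if the wrist force passes 120 N, or if a joint passes its speed limit or range.

## Working session

There is one attempt and no reset: what is moved stays moved. The work goes in short steps, each a Python script; the robot and the scene stay as the last script left them, time stands still between calls to the robot, and variables do not carry over. Pictures are saved under pics/ and viewed, and the job is handed in when it is done.

```bash
ls; mkdir -p pics; python3 - <<'E'
from rig import env, viewer
import cv2,numpy as np
np.set_printoptions(precision=3,suppress=True)
for n in ["scene","top","wrist"]:
    c=viewer.capture(n); cv2.imwrite(f"pics/{n}0.png",c["color"]); print(n,c["intrinsics"],c["T"],[k for k in c])
print(env.read_t(),env.read_eef_pos(),env.read_eef_rot(),env.read_finger_gap())
E
```

```text
pics
scene [[498.719   0.    318.858]
 [  0.    498.719 200.008]
 [  0.      0.      1.   ]] [[  -0.626    0.364   -0.689 -429.731]
 [  -0.78    -0.27     0.565  809.722]
 [   0.02     0.891    0.453  745.956]
 [   0.       0.       0.       1.   ]] ['color', 'intrinsics', 'T']
top [[433.267   0.    314.395]
 [  0.    433.267 201.462]
 [  0.      0.      1.   ]] [[   0.02     0.994   -0.108  402.269]
 [  -1.       0.02    -0.001   -1.003]
 [   0.001    0.108    0.994 1506.559]
 [   0.       0.       0.       1.   ]] ['color', 'intrinsics', 'T']
wrist [[352.216   0.    323.601]
 [  0.    352.216 203.97 ]
 [  0.      0.      1.   ]] [[   0.352    0.9      0.258  298.746]
 [  -0.936    0.339    0.095 -581.373]
 [  -0.002   -0.275    0.962  383.724]
 [   0.       0.       0.       1.   ]] ['color', 'intrinsics', 'T']
0.15 [ 228.641 -607.761  183.162] [-3.089 -0.562  0.001] 93.03897456974988
```

View pics/scene0.png

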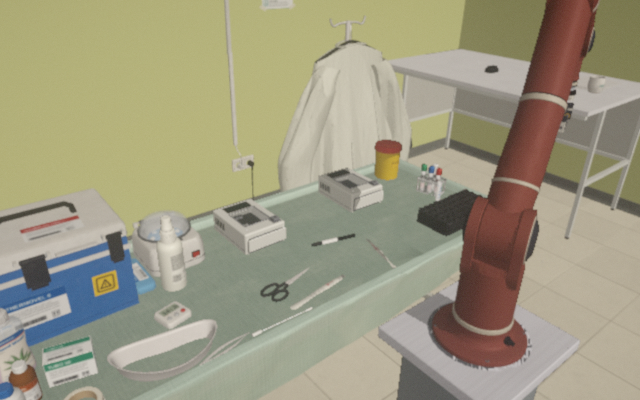

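View pics/top0.png

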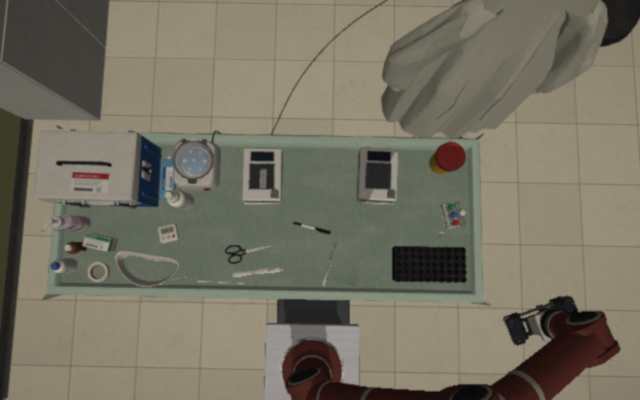

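View pics/wrist0.png

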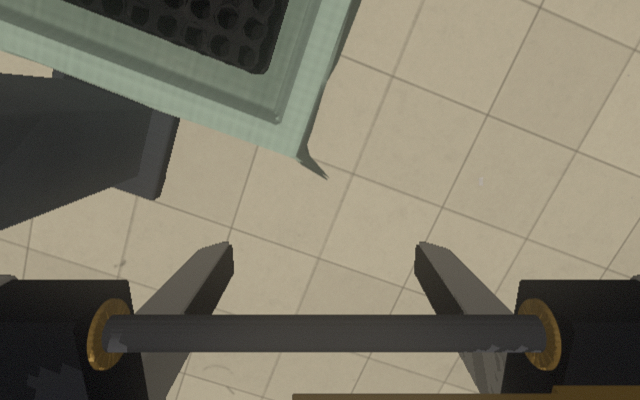

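The scene view shows two readers, at about (250,224) and (350,187). In the top view they are at about (262,175) and (377,175), and the left one seems to hold the cassette at about (263,177). I'll zoom in to confirm.

```bash
python3 - <<'E'
import cv2,numpy as np
a=cv2.imread("pics/top0.png"); b=cv2.imread("pics/scene0.png")
x=cv2.resize(a[135:245,225:410],None,fx=4,fy=4,interpolation=cv2.INTER_CUBIC);cv2.imwrite("pics/topz.png",x)
x=cv2.resize(b[160:260,205:390],None,fx=4,fy=4,interpolation=cv2.INTER_CUBIC);cv2.imwrite("pics/scenez.png",x)
E
```

```text
(no output)
```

View pics/topz.png

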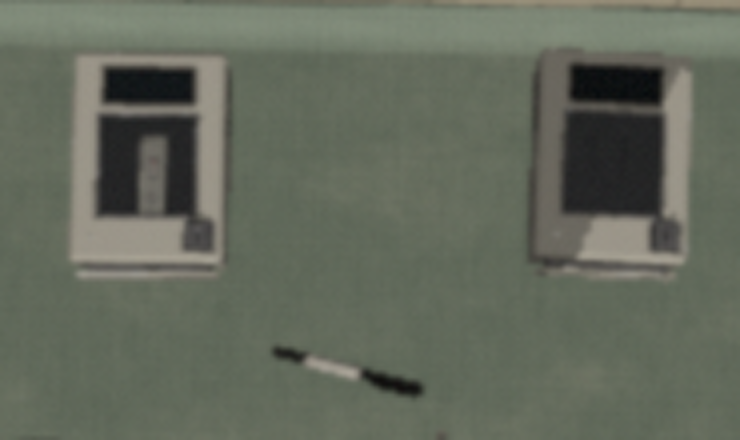

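View pics/scenez.png

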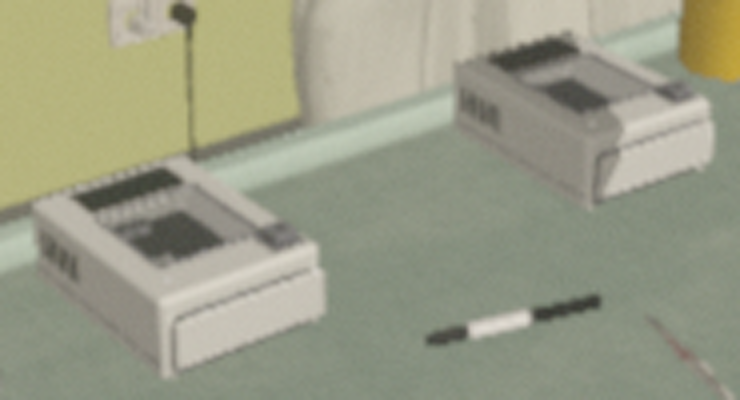

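The left reader holds the cassette: its strip is at zoomed (152,175), and its key at zoomed (198,235), which is about pixel (274.4,193.7). I'll cast rays for a first estimate, then take a wrist view from above.

```bash
cat > h.py <<'E'
from rig import env, viewer
import cv2,numpy as np
from scipy.spatial.transform import Rotation as R
np.set_printoptions(precision=2,suppress=True)
def ray(c,uv,z):
    K,T=c["intrinsics"],c["T"]
    d=np.linalg.solve(K,np.array([uv[0],uv[1],1.])); d=T[:3,:3]@(d*[1,-1,-1]); o=T[:3,3]
    return o+d*(z-o[2])/d[2]
def proj(c,p):
    T=c["T"]; q=T[:3,:3].T@(np.asarray(p,float)-T[:3,3]); q=q*[1,-1,-1]; q=c["intrinsics"]@q; return q[:2]/q[2]
def down(yaw): # tool z down, tool x at world angle yaw
    x=np.array([np.cos(yaw),np.sin(yaw),0]); z=np.array([0,0,-1.]); y=np.cross(z,x)
    return R.from_matrix(np.c_[x,y,z]).as_rotvec()
E
python3 - <<'E'
from h import *
c=viewer.capture("top")
f=lambda x,y:(225+(x+.5)/4-.5,135+(y+.5)/4-.5)
for n,p,z in [("key",(198,235),76),("TL",(76,57),66),("TR",(226,57),66),("BL",(71,262),66),("BR",(221,262),66),("mk1",(275,352),10),("mk2",(422,390),10),("ekey",(665,236),76)]:
    print(n,ray(c,f(*p),z))
print("bottle",ray(c,(176,200),190),ray(c,(176,200),0))
print(R.from_rotvec(env.read_eef_rot()).as_matrix())
for yaw in (0,np.pi/2,-np.pi/2,np.pi): 
    print(yaw,[env.solve_ik(p,down(yaw)) for p in ([480,90,330],[480,90,80],[480,130,20])])
E
```

```text
key [582.7  135.38  76.  ]
TL [733.89 244.18  66.  ]
TR [736.4  117.12  66.  ]
BL [559.13 241.85  66.  ]
BR [561.59 116.43  66.  ]
mk1 [490.48  72.15  10.  ]
mk2 [460.2  -55.35  10.  ]
ekey [ 589.5  -253.13   76.  ]
bottle [542.02 423.8  190.  ] [562.19 485.1    0.  ]
[[ 0.94  0.35 -0.  ]
 [ 0.35 -0.94  0.  ]
 [-0.   -0.   -1.  ]]
0 [array([ 0.17,  0.28, -0.54,  1.61,  0.15,  1.3 , -1.96]), array([-0.16,  0.51, -0.11,  2.  ,  0.09,  0.63, -1.89]), array([-0.3 ,  0.63, -0.02,  2.03,  0.02,  0.49, -1.9 ])]
1.5707963267948966 [array([ 0.27,  0.3 , -0.69,  1.61,  0.19,  1.31, -0.44]), array([ 0.08,  0.55, -0.45,  1.99,  0.37,  0.68, -0.6 ]), array([-0.09,  0.65, -0.33,  2.02,  0.39,  0.54, -0.69])]
-1.5707963267948966 [array([ 0.54,  0.42, -1.15,  1.6 ,  0.38,  1.38,  2.49]), array([ 0.46,  0.79, -1.15,  1.98,  0.89,  0.99,  2.01]), array([ 0.36,  0.93, -1.15,  2.01,  1.07,  0.99,  1.79])]
3.141592653589793 [array([ 0.52,  0.4 , -1.11,  1.6 ,  0.37,  1.37,  0.94]), array([ 0.25,  0.61, -0.72,  1.99,  0.58,  0.76,  0.75]), array([-0.01,  0.66, -0.45,  2.02,  0.52,  0.57,  0.75])]
```

```bash
python3 - <<'E'
from h import *
p=np.array(env.read_eef_pos()); env.servo_line([p[0],p[1],300],velocity=250)
env.movep([530,140,300],down(0.0))
env.set_gripper(0)
print(env.read_t(),env.read_eef_pos(),env.read_qpos(),env.read_finger_gap(),env.read_wrist_force())
c=viewer.capture("wrist"); cv2.imwrite("pics/w1.png",c["color"]); print(c["T"])
for y in (0,np.pi):
  print([env.solve_ik(q,down(y)) for q in ([583,135,67],[540,180,30],[455,180,30])])
E
```

```text
5.1083 [530.   139.99 300.  ] [ 0.09  0.41 -0.6   1.52  0.24  1.29 -2.1 ] 0.4377056611084745 [0.31 0.67 0.37]
[[  0.     0.96   0.27 604.89]
 [ -1.     0.     0.   139.77]
 [  0.    -0.27   0.96 500.71]
 [  0.     0.     0.     1.  ]]
[array([ 0.03,  0.71, -0.48,  1.7 ,  0.42,  0.84, -2.21]), array([-0.08,  0.72, -0.45,  1.81,  0.45,  0.71, -2.35]), array([-0.14,  0.63, -0.42,  2.03,  0.47,  0.57, -2.46])]
[array([ 0.37,  1.02, -1.27,  1.69,  1.03,  1.25,  0.43]), array([ 0.3 ,  1.05, -1.26,  1.8 ,  1.1 ,  1.19,  0.24]), array([ 0.3 ,  0.99, -1.28,  2.02,  1.11,  1.1 ,  0.05])]
```

View pics/w1.png

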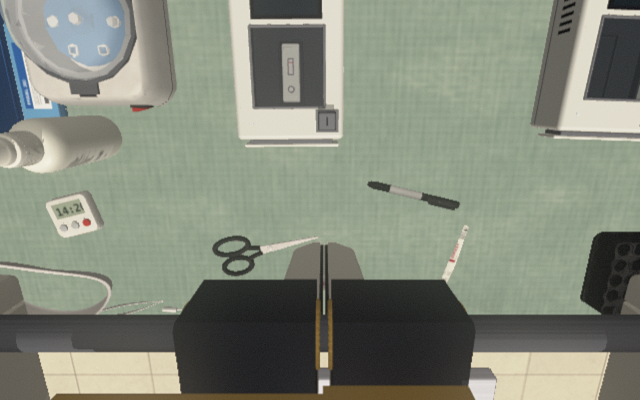

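The wrist view shows the cassette reader: window at about (290,65) with the cassette in it, key at (327,121), fascia edge at row ~144. The empty reader is at the right. I'll extract the key and window from masks.

```bash
python3 - <<'E'
from h import *
c=viewer.capture("wrist"); g=cv2.cvtColor(c["color"],cv2.COLOR_BGR2GRAY)
m=(g[:150,225:350]<140).astype(np.uint8)
n,l,s,ce=cv2.connectedComponentsWithStats(m)
for i in range(1,n):
    if s[i,4]>150 :
        cs,_=cv2.findContours((l==i).astype(np.uint8),cv2.RETR_EXTERNAL,cv2.CHAIN_APPROX_NONE)
        r=cv2.minAreaRect(cs[0]); print(s[i],ce[i]+[225,0],r)
        b=cv2.boxPoints(r)+[225,0]; z=66
        print([ray(c,q,z) for q in b], "c66",ray(c,np.mean(b,0),66),"c76",ray(c,np.mean(b,0),76))
cv2.imwrite("pics/kz.png",cv2.resize(c["color"][90:155,225:355],None,fx=6,fy=6,interpolation=cv2.INTER_CUBIC))
w=(cv2.cvtColor(c["color"],cv2.COLOR_BGR2HSV)[...,1]<30)&(g>140)
for r in (30,60,90,110,125): 
    xs=np.where(w[r,220:360])[0]+220; a,b=ray(c,(xs[0]-.5,r),66),ray(c,(xs[-1]+.5,r),66);print(r,xs[0],xs[-1],a,b,(a+b)/2)
E
```

```text
[  24    0   73   19 1368] [285.5    8.99] ((60.0, 9.0), (18.0, 72.0), 90.0)
[array([714.42, 221.92,  66.  ]), array([714.42, 142.62,  66.  ]), array([696.51, 142.65,  66.  ]), array([696.5 , 222.96,  66.  ])] c66 [705.52 182.54  66.  ] c76 [703.2  181.55  76.  ]
[  23   24   90  108 5747] [290.38  69.09] ((67.9688720703125, 78.001953125), (111.28286743164062, 83.89879608154297), 86.42366790771484)
[array([689.32, 224.92,  66.  ]), array([694.64, 131.08,  66.  ]), array([572.85, 121.93,  66.  ]), array([566.59, 223.73,  66.  ])] c66 [633.35 175.42  66.  ] c76 [632.7 174.6  76. ]
[ 22 139  91   5 321] [290.67 141.23] ((66.98899841308594, 141.20848083496094), (3.5829877853393555, 90.01909637451172), 89.20427703857422)
[array([561.91, 233.27,  66.  ]), array([563.42, 123.45,  66.  ]), array([559.1 , 123.34,  66.  ]), array([557.58, 233.47,  66.  ])] c66 [560.5  178.36  66.  ] c76 [561.53 177.47  76.  ]
30 230 343 [684.3  245.61  66.  ] [684.31 117.37  66.  ] [684.3  181.49  66.  ]
60 232 343 [652.87 245.61  66.  ] [652.88 116.88  66.  ] [652.88 181.25  66.  ]
90 234 343 [620.04 245.62  66.  ] [620.05 116.37  66.  ] [620.05 180.99  66.  ]
110 236 343 [597.34 244.82  66.  ] [597.34 116.01  66.  ] [597.34 180.42  66.  ]
125 236 342 [579.85 246.02  66.  ] [579.86 116.95  66.  ] [579.85 181.49  66.  ]
```

View pics/kz.png

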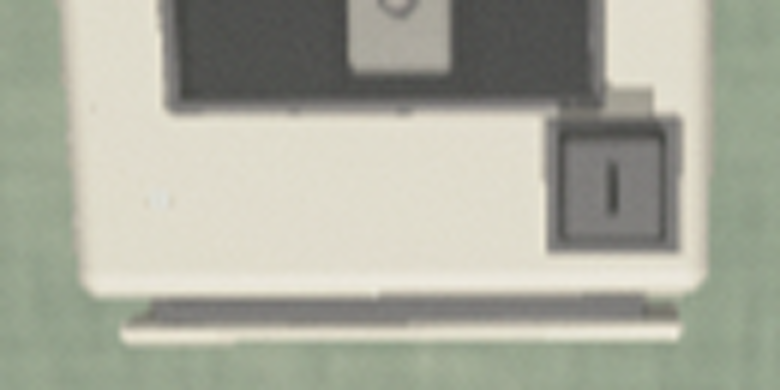

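```bash
python3 - <<'E'
from h import *
c=viewer.capture("wrist")
f=lambda x,y:(225+(x+.5)/6-.5,90+(y+.5)/6-.5)
k=ray(c,f(614,186),76); print("key",k, "front edge z60",ray(c,f(395,296),62),"fascia top outer",[ray(c,f(x,330),52) for x in (122,680)])
env.servo_line([k[0],k[1],100],down(0.0),velocity=250)
print(env.read_t(),env.read_eef_pos(),env.read_wrist_force())
c=viewer.capture("wrist"); cv2.imwrite("pics/w2.png",c["color"])
c=viewer.capture("scene"); cv2.imwrite("pics/s2.png",cv2.resize(c["color"][130:270,190:390],None,fx=4,fy=4))
E
```

```text
key [585.5  135.85  76.  ] front edge z60 [562.89 180.58  62.  ] fascia top outer [array([554.85, 239.2 ,  52.  ]), array([554.86, 121.65,  52.  ])]
6.2417 [586.25 136.69 101.46] [0.98 1.09 0.44]
```

View pics/s2.png

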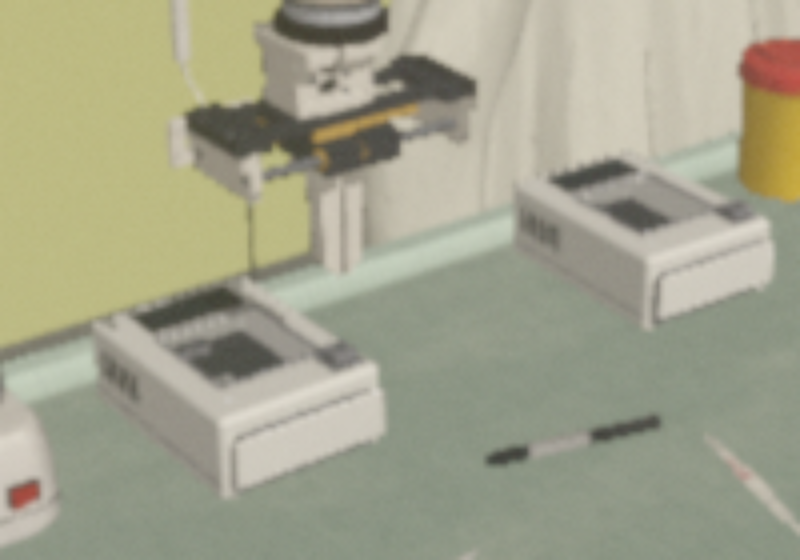

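View pics/w2.png

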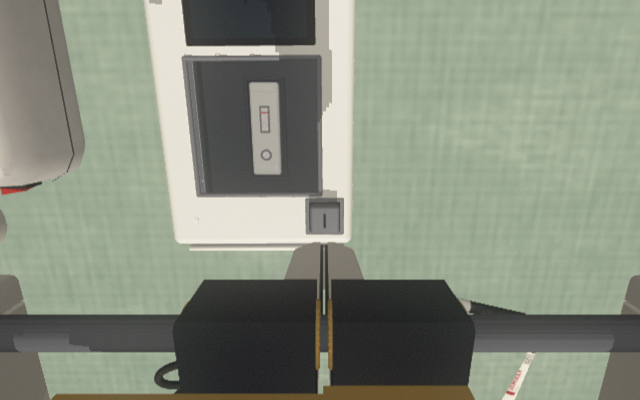

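The scene view shows the fingertips at zoomed (340,270), i.e. pixel (275,197), which looks higher above the key than I expected. I'll check the reported TCP against the projections.

```bash
python3 - <<'E'
from h import *
p=np.array(env.read_eef_pos()); print(p,env.read_eef_rot())
for n in("scene","wrist"):
    c=viewer.capture(n)
    print(n,proj(c,p),"z150",proj(c,p+[0,0,50]),"key",proj(c,[585.5,135.8,76]))
    if n=="wrist": print(c["T"])
    cv2.imwrite(f"pics/{n}3.png",c["color"])
    if n=="scene": cv2.imwrite(f"pics/s3.png",cv2.resize(c["color"][130:270,190:390],None,fx=4,fy=4))
E
```

```text
[586.45 136.6  102.  ] [-3.14 -0.   -0.01]
scene [273.8 207.9] z150 [273.4  191.57] key [274.43 216.23]
wrist [322.97 231.75] z150 [322.69 268.75] key [324.24 219.74]
[[  0.     0.96   0.27 660.57]
 [ -1.     0.    -0.   136.07]
 [ -0.    -0.27   0.96 302.84]
 [  0.     0.     0.     1.  ]]
```

View pics/s3.png

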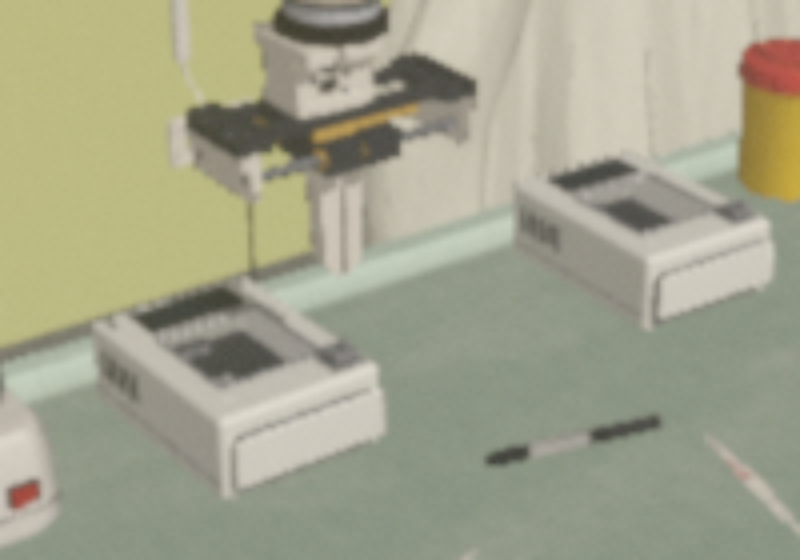

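```bash
python3 - <<'E'
import cv2
a=cv2.imread("pics/wrist3.png");b=cv2.imread("pics/scene3.png")
cv2.imwrite("pics/wz.png",cv2.resize(a[190:300,260:400],None,fx=5,fy=5,interpolation=cv2.INTER_CUBIC))
cv2.imwrite("pics/sz.png",cv2.resize(b[160:240,235:315],None,fx=7,fy=7,interpolation=cv2.INTER_CUBIC))
E
```

```text
(no output)
```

View pics/wz.png

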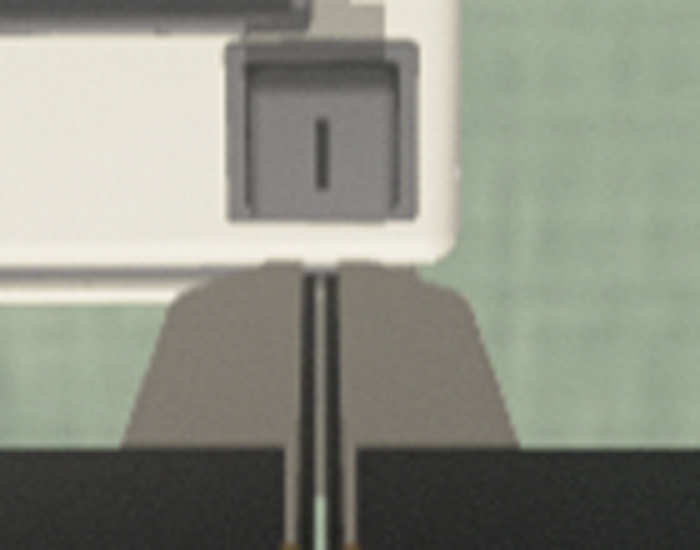

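View pics/sz.png

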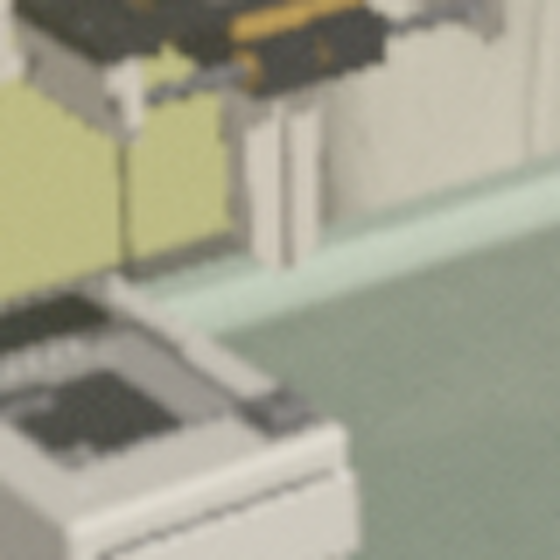

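```bash
python3 - <<'E'
from h import *
cs=viewer.capture("scene");cw=viewer.capture("wrist")
for uv,zs in [((275.2,197.8),None)]:
    pass
P=[]
for c,uv in ((cs,(275.2,197.8)),(cw,(323.5,243.2))):
    a=ray(c,uv,100);b=ray(c,uv,150); P.append((a,(b-a)/np.linalg.norm(b-a))); print(a,b)
A=sum(np.eye(3)-np.outer(d,d) for o,d in P); B=sum((np.eye(3)-np.outer(d,d))@o for o,d in P)
x=np.linalg.solve(A,B); print("tip",x,[np.linalg.norm((np.eye(3)-np.outer(d,d))@(x-o)) for o,d in P], env.read_eef_pos(), env.read_wrist_force())
E
```

```text
[638.58  96.42 100.  ] [555.89 151.64 150.  ]
[578.11 135.95 100.  ] [598.47 135.92 150.  ]
tip [588.81 133.27 130.38] [np.float64(3.0771251426411097), np.float64(3.0771251426411945)] [585.89 136.   101.07] [ 0.16  0.34 -0.08]
```

Triangulation puts the visible tip at z≈130 while the reported TCP is 101, so they disagree by 25–30 mm. I won't rely on either figure and will descend with a force guard.

```bash
cat >> h.py <<'E'
def F(n=3): return np.mean([np.array(env.read_wrist_force()) for _ in range(n)],0)
E
python3 - <<'E'
from h import *
xy=[585.5,135.85]; f0=F(); print(f0)
env.servo_line([*xy,82],down(0.),velocity=80)
z=82
while z>40:
    z-=2; env.servo_line([*xy,z],down(0.),velocity=30); f=F()-f0
    print(z,env.read_eef_pos(),f)
    if abs(f[2])>1.2: break
print(env.read_t())
for n in("scene","wrist"):
    c=viewer.capture(n)
    if n=="scene": cv2.imwrite("pics/s4.png",cv2.resize(c["color"][160:240,235:315],None,fx=7,fy=7,interpolation=cv2.INTER_CUBIC))
    else: cv2.imwrite("pics/w4.png",c["color"])
E
```

```text
[ 0.16  0.34 -0.08]
80 [585.59 135.92  80.1 ] [-0.22 -0.04 -0.51]
78 [585.44 135.8   77.95] [-0.15  0.   -0.09]
76 [585.36 135.78  75.84] [0.18 0.11 0.41]
74 [585.39 135.81  73.83] [-0.73 -0.79 -0.36]
72 [585.39 135.81  71.86] [-0.54 -0.44 -0.08]
70 [585.37 135.82  69.82] [ 0.03 -0.99  1.13]
68 [585.39 135.79  67.85] [ 0.29 -0.36  0.96]
66 [585.39 135.81  65.83] [-1.2   0.5   0.57]
64 [585.4  135.77  63.84] [ 0.51 -1.34  0.15]
62 [585.37 135.81  61.83] [-0.51  0.07 -0.06]
60 [585.4  135.8   59.82] [-0.44 -0.4  -0.54]
58 [585.37 135.81  57.83] [-0.05  0.19 -0.07]
56 [585.35 135.79  55.81] [-0.67 -0.86 -0.08]
54 [585.38 135.81  53.83] [-0.24 -0.25  0.06]
52 [585.36 135.8   51.81] [-0.62 -0.7   0.03]
50 [585.39 135.8   49.87] [-0.67 -0.86 -0.85]
48 [585.37 135.79  47.84] [-0.4   0.9  -0.33]
46 [585.36 135.8   45.84] [ 0.76 -0.67  0.01]
44 [585.39 135.81  43.84] [-0.6  -0.22  0.22]
42 [585.46 135.86  41.94] [-1.06 -0.45 -0.44]
40 [585.51 135.84  40.16] [-0.03 -0.66  1.84]
12.1667
```

View pics/s4.png

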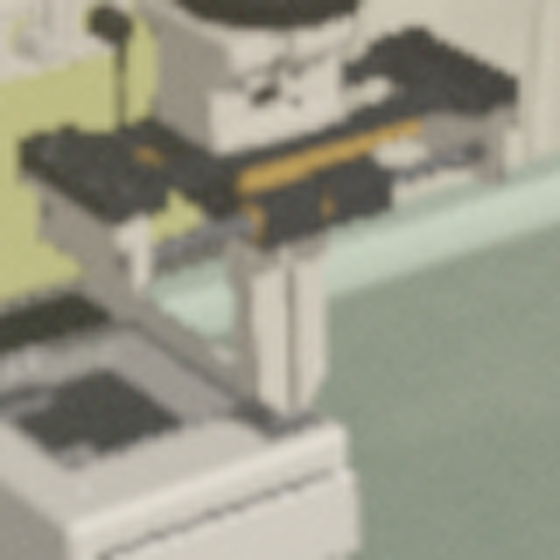

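View pics/w4.png

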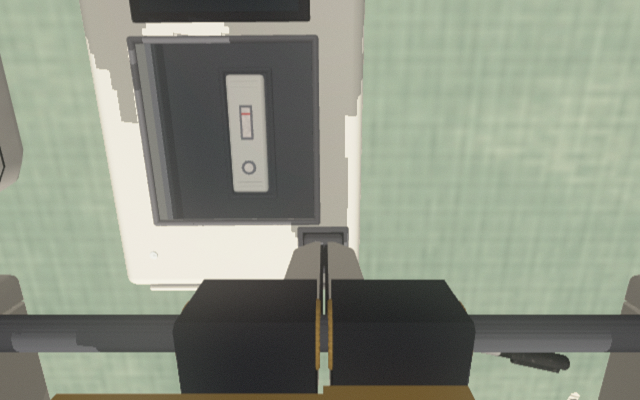

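The image and the contact at TCP z≈41 agree: the real tips are about 34 mm above the reported TCP. I'll press on with the force guard.

```bash
python3 - <<'E'
from h import *
xy=[585.5,135.85]; z=40
while z>29:
    z-=1; env.servo_line([*xy,z],down(0.),velocity=25); f=F(6)
    print(z,env.read_eef_pos(),f)
    if f[2]>9: break
env.dwell(0.5)
print(env.read_t(),F())
c=viewer.capture("wrist");cv2.imwrite("pics/w5.png",c["color"])
E
```

```text
39 [585.53 135.83  39.15] [-0.38  0.31  3.17]
38 [585.53 135.85  38.02] [-0.15 -0.29  5.  ]
37 [585.55 135.78  36.89] [-0.63 -0.83  3.84]
36 [585.53 135.83  35.97] [-0.98 -0.88  4.1 ]
35 [585.55 135.81  35.02] [-1.66 -0.75  4.16]
34 [585.57 135.78  34.65] [-0.88 -0.87  8.39]
33 [585.51 135.7   34.48] [-2.57 -1.38 12.66]
14.5167 [-2.95 -2.67 12.19]
```

View pics/w5.png

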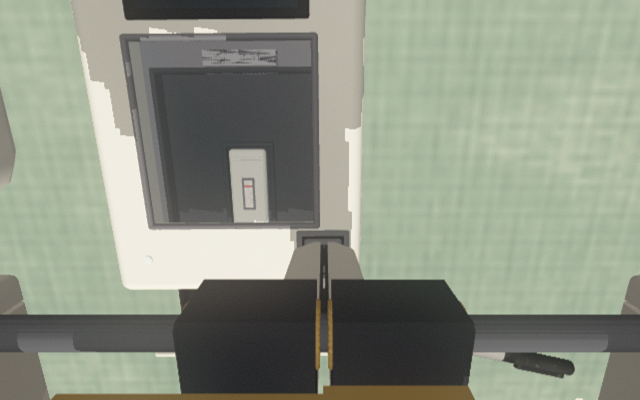

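The drawer has sprung out: the cassette has shifted towards the front in the window and now reaches (250,185). The key bottomed at TCP z≈34.6, so the tip offset is about 34 mm. Next I'll lift and look at the pocket.

```bash
python3 - <<'E'
from h import *
env.servo_line([585.5,135.85,85],down(0.),velocity=120)
env.servo_line([541,181,85],down(0.),velocity=150)
print(env.read_t(),env.read_eef_pos())
c=viewer.capture("wrist");cv2.imwrite("pics/w6.png",c["color"])
print("lip in", [proj(c,[521.5,y,52]) for y in (129,233)],"shell",[proj(c,[563.5,y,60]) for y in (129,233)])
c=viewer.capture("scene");cv2.imwrite("pics/s6.png",cv2.resize(c["color"][160:270,200:330],None,fx=5,fy=5,interpolation=cv2.INTER_CUBIC))
print(env.solve_ik([541,181,0],down(0.)),env.solve_ik([455,181,0],down(0.)))
E
```

```text
15.725 [541.4  180.19  84.62]
lip in [array([395.24, 242.04]), array([248.94, 242.13])] shell [array([401.2 , 187.03]), array([242.74, 187.1 ])]
[-0.1   0.77 -0.42  1.83  0.49  0.65 -2.38] [-0.17  0.68 -0.39  2.05  0.52  0.5  -2.51]
```

View pics/w6.png

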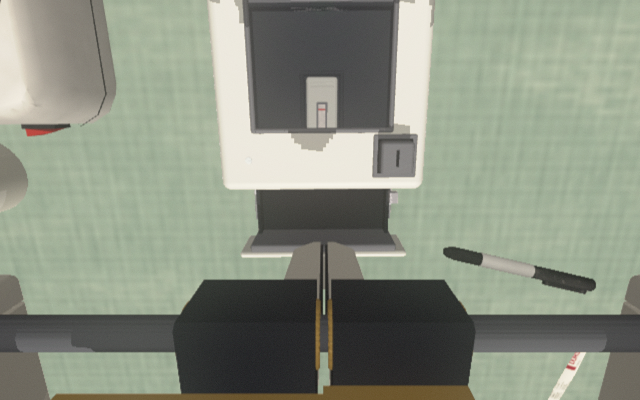

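View pics/s6.png

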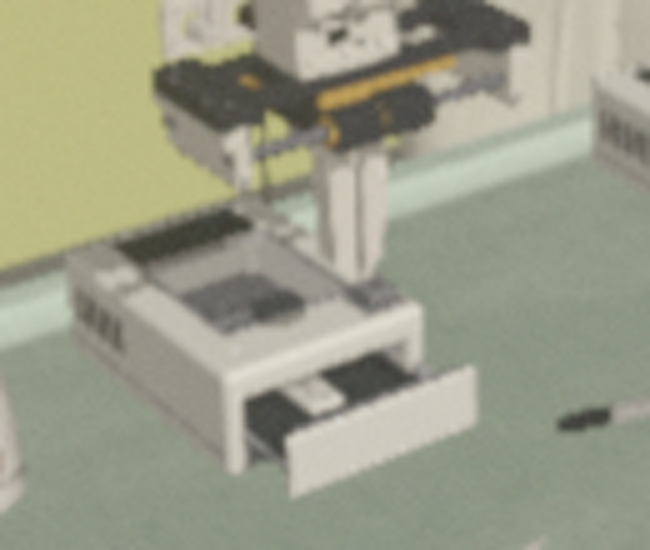

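The pocket is open: shell front at row 187 (predicted 187), lip at about rows 242–248 (predicted 242), and the cassette end stays behind the shell front. I'll go down near the lip under a force guard.

```bash
python3 - <<'E'
from h import *
env.servo_line([536,181,50],down(0.),velocity=120)
f0=F(6)
for z in (35,25,18,12,7,3):
    env.servo_line([536,181,z],down(0.),velocity=60); f=F(4)-f0; print(z,env.read_eef_pos(),f)
    if abs(f).max()>4: print("contact");break
print(env.read_t())
c=viewer.capture("wrist");cv2.imwrite("pics/w7.png",c["color"])
c=viewer.capture("scene");cv2.imwrite("pics/s7.png",cv2.resize(c["color"][160:270,200:330],None,fx=5,fy=5,interpolation=cv2.INTER_CUBIC))
E
```

```text
35 [535.84 180.88  34.7 ] [-0.73 -0.97  0.62]
25 [535.62 180.84  24.5 ] [-0.81 -0.91  0.21]
18 [535.65 180.83  17.54] [-0.35  0.55 -0.47]
12 [535.66 180.8   11.56] [-0.6  -0.6   0.39]
7 [535.74 180.86   6.65] [-0.5  -1.5   0.08]
3 [535.78 180.89   2.73] [-0.49 -0.91  0.25]
18.0
```

View pics/w7.png

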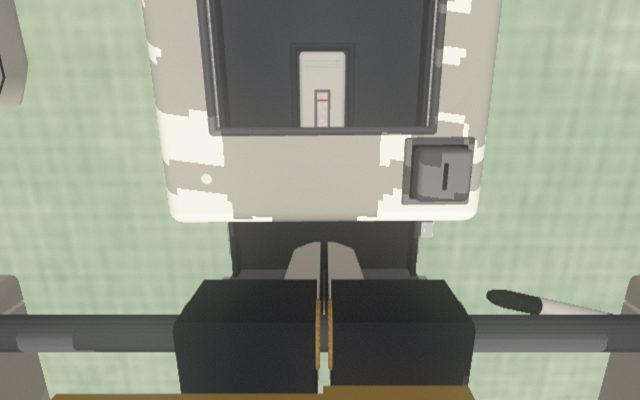

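View pics/s7.png

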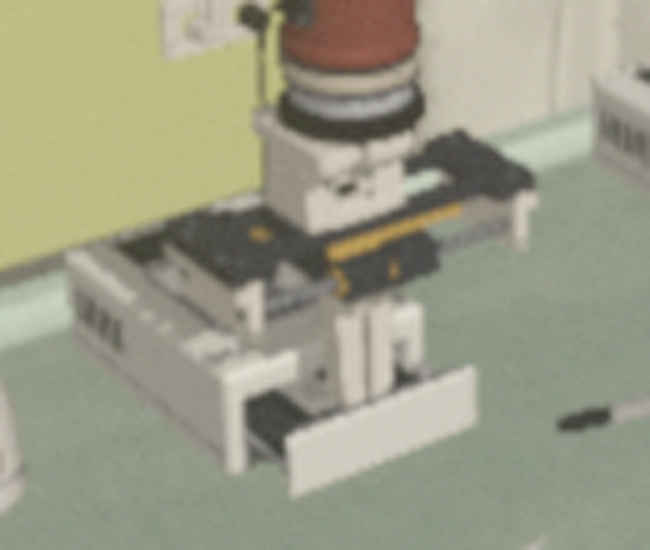

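The fingers are behind the lip, inside the pocket and not touching anything. Now I'll pull.

```bash
python3 - <<'E'
from h import *
f0=F(6); z=2.0
for x in list(range(528,460,-6))+list(range(459,438,-2)):
    env.servo_line([x,181,z],down(0.),velocity=50); f=F(4)-f0; p=env.read_eef_pos(); print(x,p,f)
    if f[0]>9: print("stop");break
print(env.read_t())
c=viewer.capture("wrist");cv2.imwrite("pics/w8.png",c["color"])
c=viewer.capture("scene");cv2.imwrite("pics/s8.png",cv2.resize(c["color"][160:290,200:330],None,fx=4,fy=4,interpolation=cv2.INTER_CUBIC))
E
```

```text
528 [527.37 181.06   2.08] [-0.38 -0.86  0.11]
522 [521.38 181.01   2.02] [ 0.94 -0.69 -0.72]
516 [515.28 180.99   1.97] [ 0.64 -1.12 -0.43]
510 [509.26 181.01   1.98] [-0.37 -0.3   0.46]
504 [503.26 180.99   1.98] [ 0.59 -0.41  0.24]
498 [497.28 180.99   1.98] [0.81 0.35 0.46]
492 [491.26 181.     1.99] [ 1.14 -0.68 -0.12]
486 [485.27 181.     1.99] [-0.9  -0.69  0.01]
480 [479.27 180.98   1.99] [ 0.07 -0.27 -0.01]
474 [473.26 180.98   1.98] [ 1.1  -0.86  0.44]
468 [467.26 180.96   1.97] [-0.4  -0.04 -0.41]
462 [461.29 180.99   1.98] [ 1.1  -1.58  0.14]
459 [458.6  180.98   1.97] [-0.97 -0.62  0.04]
457 [456.75 180.98   1.96] [0.2  0.41 1.09]
455 [454.74 180.96   1.98] [0.19 0.14 0.27]
453 [453.46 181.03   2.07] [ 1.1  -1.42  0.54]
451 [453.49 181.14   2.24] [ 5.85 -1.21 -2.09]
449 [453.61 181.23   2.38] [ 7.8  -2.23 -4.57]
447 [453.7  181.36   2.51] [11.2  -2.48 -7.5 ]
stop
23.0917
```

View pics/w8.png

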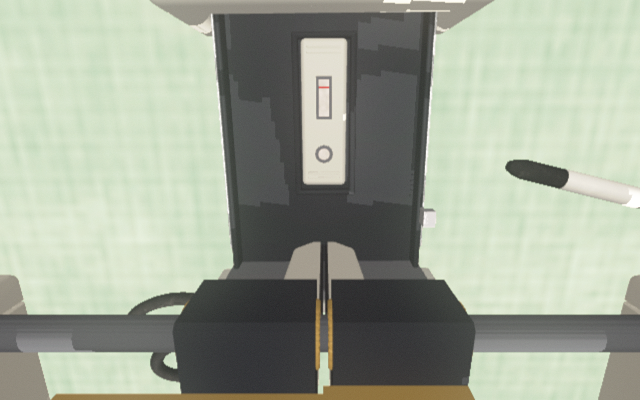

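View pics/s8.png

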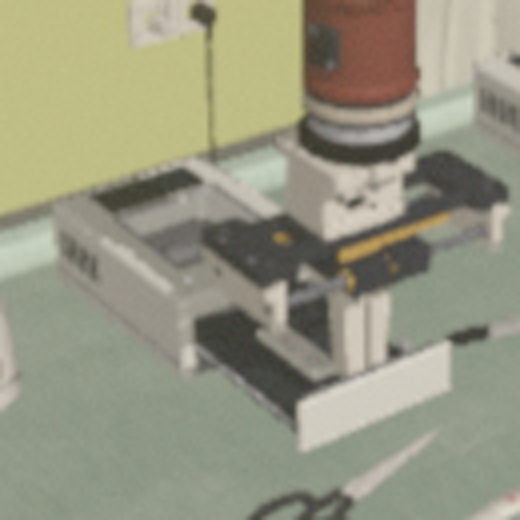

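The drawer is against its stop, at x=453.6 with force rising to 11 N, and the cassette is flat in its recess. I'll back off slightly, lift straight up and check.

```bash
python3 - <<'E'
from h import *
env.servo_line([458.5,181,2.5],down(0.),velocity=40)
print(env.read_eef_pos(),F(5))
env.servo_line([458.5,181,110],down(0.),velocity=120)
env.servo_line([480,140,260],down(0.),velocity=200)
print(env.read_t(),env.read_eef_pos(),F(5))
c=viewer.capture("wrist");cv2.imwrite("pics/w9.png",c["color"])
K=lambda X,Y,Z:proj(c,[585.5+68+X,181+Y,Z])
print("pred lip outer/inner @120",K(-202,0,52),proj(c,[443.5,181,52]),"seat",proj(c,[443.5+79,181,26]))
c=viewer.capture("scene");cv2.imwrite("pics/s9.png",cv2.resize(c["color"][150:300,200:390],None,fx=4,fy=4,interpolation=cv2.INTER_CUBIC))
E
```

```text
[457.35 180.99   2.33] [-0.67 -0.2  -0.12]
25.6083 [478.96 139.91 258.8 ] [-0.37  0.28  0.69]
pred lip outer/inner @120 [288.81 192.23] [288.98 198.7 ] seat [289.27 129.89]
```

View pics/w9.png

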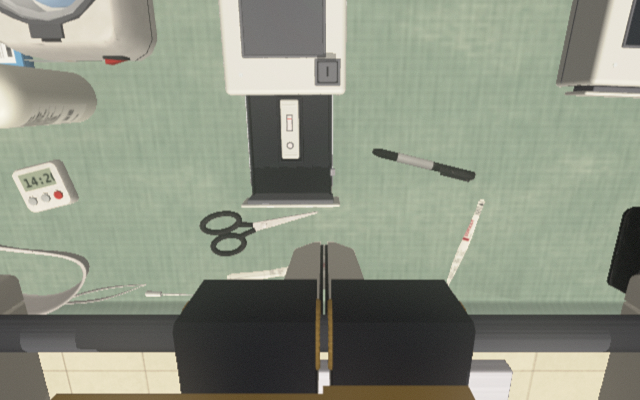

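View pics/s9.png

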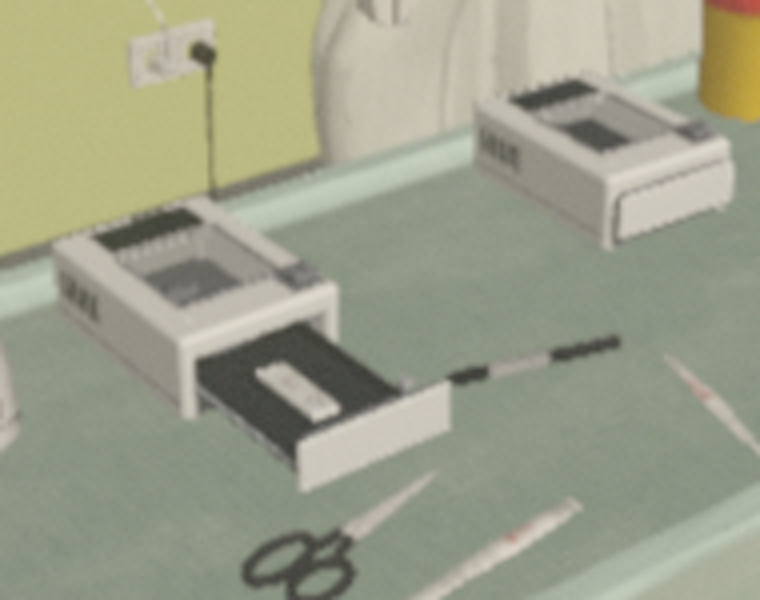

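The lip is at about row 199 (predicted 198.7 for full travel) and the cassette centre at about (290,129) (predicted (289,130)). The key is up, the other reader is shut and the marker hasn't moved, so I'm handing in.

```bash
python3 - <<'E'
from h import *
env.close_job()
E
```

```text
the job is handed in; nothing more can be done
```

The drawer of the left reader, which held the cassette, is drawn out to its stop, and the job is handed in at about 26 s of the 40 s limit. I pressed its eject key to the bottom with the shut fingers and let the drawer spring ajar. Then I hooked the fingertips behind the lip and pulled until the force rose at the stop, with a peak of about 11 N. I backed off and lifted clear.

**Last checks:** in the wrist view the lip was at pixel row ~199, where full travel predicts 198.7. The cassette centre was within about a pixel of its predicted seat and lying flat. The key was up, the empty reader shut, the marker in place, and the wrist force about zero. I had no joint readings for the drawer or key, so those are judged from images and forces. I didn't check the empty tube in the last pictures, and the bottle was only partly in view; the arm did not go near either.

**Disagreement:** the reported tool point was about 34 mm lower than the real fingertips. Triangulation showed about 29 mm, and contact with the key, then its bottom, gave about 34. I used the contact value for all heights after that. During the pull the drag (1 to 2 N) was too close to the force reading's noise to show clearly, so the proof of the hook is the drawer's movement and the stop.

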